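Load the label dispenser and shut its keeper

TASK

Reload the label dispenser under the meter cabinet: take the tall paper roll off its sloping peg on the white peg board, lower it (do not drop it) all the way down onto the dispenser's upright spindle, then swing the keeper bar shut over it until it snaps into its detent. Leave the short roll on its peg and everything else where it stands, and let go at the end.

Things in the scene. Friction and masses are not known exactly. Their poses are not given: they have to be found in the camera images.
- tall_roll: The roll to load: white paper roll on a brown cardboard core, cylinder 60 mm in diameter, 80 mm long, 28 mm through bore, about 0.15 kg. Origin: centre of its lower end; z along the bore to its upper end. It starts over one of the stand's pegs, resting on the board, so z leans 30 degrees from vertical towards the robot; draw it 62 mm along z to free it. Its upper end stays up on the spindle.
- short_roll: The other roll, to be left on its peg: same paper, diameter and bore, but only 45 mm long, so the peg's end shows above it. Origin and axes as for the tall roll. Which of the two pegs carries which roll varies.
- peg_stand: Fixed stand: white peg board 190 mm deep, 290 mm wide, sloping 30 degrees from level, its far (+x) edge the higher, 123 mm up. Two steel pegs, 22 mm in diameter and 60 mm long, stand square to the board, at y = +65 and -65 mm, leaning 30 degrees from vertical towards the stand's -x. Origin: on the ledge below the board's centre; the pegs' roots lie 75 mm above it; z up.
- dispenser: Fixed label dispenser: grey base 230 x 100 x 10 mm. Origin: centre of its underside, on the spindle's axis; z up, x along its length. At x = +85 mm (far end) is the keeper bar's hinge post, 20 mm thick; at x = -88 mm (near end) the catch post, 22 x 34 mm, 90 mm tall, with a lug up to 113 mm on its -y side against which the shut bar lies.
- spindle_seat (a point): Where the roll's lower end rests when fully down: on the spindle's axis, on a flat round seat 12 mm above the ledge. The upright steel spindle is 22 mm in diameter (3 mm play all round in the bore) and ends in a cone 15 mm long with an 8 mm tip, 70 mm above this point. Axes as the dispenser.
- keeper_bar (a joint): Angle of the keeper bar about its upright hinge, rad. 0 = shut: it points along the dispenser's -x, over the spindle, its end on the catch post. It grows as the bar swings open towards the dispenser's +y; starts at 1.3 to 1.65 and stays where left. From about 0.08 to 0.04 a sprung ball resists with some 5 N at the knob; past it the bar snaps to 0 and is held. 0 is a hard stop.
- keeper_knob (a point): Centre of the black upright knob on the keeper bar, 18 mm in diameter, 32 mm tall, 150 mm from the hinge, to be pinched or pushed; 126 mm above the ledge, 16 mm below the knob's top and above the bar's upper face. The steel bar is 190 mm long, 18 mm wide, 10 mm thick, underside 100 mm above the ledge, 8 mm over the seated roll. x: along the bar towards the hinge.
- keeper_hinge (a point): Point on the upright hinge axis of the keeper bar, 99 mm above the ledge; axes turn with the bar.
- tester_pen: Bystander: yellow voltage tester pen 140 mm long, 18 mm thick, lying on the ledge. Origin beneath its middle.
- key_tray: Bystander: aluminium tray with keys, 120 x 170 x 18 mm. Origin: centre of its underside.
- lantern: Bystander: blue plastic lantern, 90 mm in diameter, about 175 mm tall with its wire bail and a press button on top. Origin: centre of its underside.
- dish: Bystander: white ceramic dish, 100 mm across, 32 mm tall. Origin: centre of its underside.
- padlock: Bystander: brass padlock lying flat, about 85 x 50 x 22 mm. Origin beneath its body.
- screwdriver: Bystander: screwdriver with a black handle, lying on the ledge near the back.
Mind the look-alikes: they are no part of the job. What is shaped like the tall_roll but green is not meant.

How it is judged (in metres and radians):
On the way, in this order (a step that is already met when the one before it is completed fails the run):
1. the tall roll is fully down on the spindle, the keeper bar still open (horizontal distance between tall_roll and spindle_seat below 0.006 m and z of tall_roll in the frame of spindle_seat between -0.004 and 0.004 m and angle between the z axis of tall_roll and the z axis of dispenser, either way round below 0.06 rad and value of joint keeper_bar above 0.3 rad), for 0.2 s.
2. the keeper bar is shut in its detent over the seated roll (horizontal distance between tall_roll and spindle_seat below 0.006 m and z of tall_roll in the frame of spindle_seat between -0.004 and 0.004 m and angle between the z axis of tall_roll and the z axis of dispenser, either way round below 0.06 rad and value of joint keeper_bar below 0.03 rad), for 0.2 s.
At the end, for the whole second after the job is handed in: The tall roll stands upright (3.4 deg) and at rest on the spindle, lower end within 4 mm of the seat and 6 mm of its axis; the keeper bar is shut (within 0.03 rad); the short roll is within 25 mm and the bystanders within 30 mm of where they began (all of step 2 and angle between tall_roll's own z axis and vertical below 0.06 rad and linear speed of tall_roll below 0.02 m/s and distance of short_roll from where it was at the start of the episode below 0.025 m and distance of each of tester_pen, key_tray, lantern, dish, padlock, screwdriver from where it was at the start of the episode below 0.03 m); the robot touches nothing.
It fails at once if the tall roll is dropped down the spindle (falling faster than 0.45 m/s, not held) (horizontal distance between tall_roll and spindle_seat below 0.02 m and linear speed of tall_roll above 0.45 m/s and contact force between the fingers and tall_roll below 0.2 N).
It fails at once if the short roll is moved more than 25 mm (distance of short_roll from where it was at the start of the episode above 0.025 m).
It fails at once if a bystander is moved more than 30 mm (distance of any of tester_pen, key_tray, lantern, dish, padlock, screwdriver from where it was at the start of the episode above 0.03 m).
It also fails if it takes over 61 s, if anything falls off the work surface, if the arm or the gripper's body presses on something with over 40 N, if the wrist force passes 120 N, or if a joint passes its speed limit or range.

ROBOT

A 6-joint arm with a two-finger parallel gripper is mounted at the origin on the work surface. World frame = base frame: x ahead of the robot, y to its left, z up, the work surface at z = 0. Lengths are in mm, angles in rad, forces in N, time in s.
With the tool pointing down it reaches from about 275 to 750 mm from the base axis. Payload 10.2 kg.
Tool frame: the origin (TCP) lies midway between the tips of the shut fingers; the grasp point (between the pads) lies 19 mm behind it; z points along the fingers, y is the line along which they close (so a half turn about z gives the same grasp; the last joint's range is limited). The gripper opens to 85 mm and grips with 20 to 120 N. Pads are 22 mm wide; open, the fingers measure 114 mm over their backs; the gripper's body (76 mm by 85 mm) begins 54 mm behind the grasp point. The pads swing forward as they close: fully open they stand 13 mm farther back than shut.
Start: joints at [-1.517, 0.313, 1.498, -0, 1.331, -0.223], TCP at [143.458, -505.026, 231.294] pointing down, gripper open.
Joint ranges: [-2.94, 2.94], [-0.97, 2.17], [0.19, 2.56], [-1.23, 4.37], [0.02, 3.11], [-2.88, 2.88]. Speed limits (rad/s): [2.39, 2.39, 3.01, 3.14, 3.14, 3.14].

INTERFACE

Orientations are given as a unit quaternion [w, x, y, z].
In Python, from rig import ctrl, capture, camera_info gives the robot as it stands.
- The arm moves only by the tool apply_moves, never from a script. Its argument "targets" is a list of rows, each a list of 3 entries, a list of its own where there are three numbers: the finger opening in mm, from 0 to 85.4, then the shift along the world's x, y, z in mm, then the turn, a rotation vector about the world's x, y, z in degrees. In form: [[grip, [dx, dy, dz], [rx, ry, rz]], ...]. A call has 1 to 20 rows; each row is the pose to reach, as a shift and turn from the pose commanded when the call began; what a row does not reach only later rows make up. A row lasts 1/10 s, in which the tool goes at most 50 mm and 8.59 degrees, less where a joint would pass 70% of its speed; a pose out of reach is approached as far as the arm can. A call with a gripper value outside its range is refused whole. The fingers move at their own pace and stop on an object; "squeeze" is the grip in N (left out, the last holds). Time passes only in rows, so rows that repeat a pose let the fingers close. It gives the time, the measured TCP pose, the force, the opening and the grip force at its end, in the units of the state.
- ctrl.sense(): the state, without advancing time (a new reading comes with each control period).
- capture(name): name is "scene" or "top" or "wrist"; returns (picture, depth): 420x560x3 uint8, blue, green, red; 420x560 float32, mm along the optical axis (not along the pixel's ray), 0 where there is no reading.
- camera_info(name): a dict with "vfov" (degrees; the focal length in pixels is half the picture's height over the tangent of half this angle, whatever the lens; pixels are square), "cx", "cy" (the principal point, pixels), "extrinsics" (4x4, takes a point from camera to world coordinates). Camera axes: x right, y down, z forward; pixel columns grow to the right and rows downward; lengths in mm; the calibration is good to about 2 mm. The wrist camera is an equidistant fisheye: a pixel r from the principal point sees the ray r / f radians off the axis. A picture is of the moment at which its call begins: read the wrist's pose just before it. camera_info takes no time and is no camera call; for the wrist camera it gives the pose at the moment of the call.
- ctrl.finish_job(): hands the job in; it is judged then, once.
The state is a dict: "time_s": time; "joints": joint angles; "dq": joint speeds; "tau": joint torques, N m; "eef_pos": TCP position; "ee_rot": TCP orientation; "force": force on the tool from outside, world axes, zero at the start; "wrist_torque": the same for the moment, N m; "grip_width": opening from 0.0 (shut) to 1.0 (fully open); "grip_force": force on a finger pad.
Only numpy, scipy, OpenCV 4.12 (cv2) and the standard library are available. Lean on these libraries where they do the work, as an engineer would, in place of code of your own. Each camera call takes 0.05 s, during which the arm holds its last target. There are 200 camera calls.

## Working session

There is one attempt and no reset: what is moved stays moved. The work goes in short steps, Python scripts to look and compute and a tool call to move; the robot and the scene stay as the last step left them, time stands still between calls to the robot, and variables do not carry over. Pictures are saved under pics/ and viewed, at most 10 in all, crops included, and the job is handed in when it is done.

Besides the shell and the picture viewer there is one more tool, called as name(argument=value, ...) on one line, values as JSON. apply_moves: Moves the arm, as the interface text tells. Its arguments: {"type":"object","properties":{"targets":{"type":"array","items":{"type":"array"}},"squeeze":{"type":"number"}},"required":["targets"]}

```bash
ls; mkdir -p pics
cat > h.py <<'E'
import numpy as np, cv2, json
from rig import ctrl, capture, camera_info
def grab(n):
    i=camera_info(n); p,d=capture(n); cv2.imwrite(f'pics/{n}0.png',p); np.savez(f'{n}.npz',p=p,d=d,E=np.array(i['extrinsics']),f=210/np.tan(np.radians(i['vfov']/2)),c=[i['cx'],i['cy']]); return p,d
def cloud(n):
    z=np.load(f'{n}.npz'); d=z['d'].astype(float); v,u=np.mgrid[:420,:560]
    P=np.stack([(u-z['c'][0])/z['f']*d,(v-z['c'][1])/z['f']*d,d,np.ones_like(d)],-1)@z['E'].T
    P[d<=0]=np.nan
    return P[...,:3],z['p']
E
python3 - <<'E'
from h import *
for n in('scene','top'):
    grab(n); i=camera_info(n); print(n,i['vfov'],i['cx'],i['cy'],np.round(i['extrinsics'],3).tolist())
s=ctrl.sense(); print(s)
a=np.hstack([cv2.imread('pics/scene0.png')]); cv2.imwrite('pics/a.png',cv2.resize(a,(800,600))); cv2.imwrite('pics/b.png',cv2.resize(cv2.imread('pics/top0.png'),(800,600)))
E
```

```text
pics
scene 43.922887743733945 280.5018985665904 212.5352938715153 [[-0.504, 0.747, -0.433, 1113.052], [0.864, 0.445, -0.238, 320.557], [0.015, -0.494, -0.869, 1254.741], [0.0, 0.0, 0.0, 1.0]]
top 49.90110567318143 280.55893632327354 216.42576700075875 [[-0.079, -0.975, 0.208, 312.031], [-0.997, 0.078, -0.016, 26.509], [-0.0, -0.208, -0.978, 1204.371], [0.0, 0.0, 0.0, 1.0]]
{'time_s': 0.1, 'joints': array([-1.51736323e+00,  3.13402534e-01,  1.49833463e+00, -1.77190336e-05,
        1.33098561e+00, -2.23411553e-01]), 'dq': array([ 0.00124407,  0.00036653, -0.00146335, -0.00067603, -0.00123513,
       -0.00050925]), 'tau': array([ 3.58333848e-03, -4.12895679e+01, -2.60142303e+01, -1.35633245e-04,
        3.00341359e-03, -2.07507816e-05]), 'eef_pos': array([ 143.46019474, -504.79343256,  230.79792227]), 'ee_rot': array([-5.63754777e-04,  9.90434469e-01,  1.37982767e-01,  3.93928161e-05]), 'force': array([-0.45706217,  0.32467704,  0.46023593]), 'wrist_torque': array([-0.03521048, -0.0017475 , -0.02040721]), 'grip_force': 0.0, 'grip_width': 0.9986526960210803}
```

View pics/a.png

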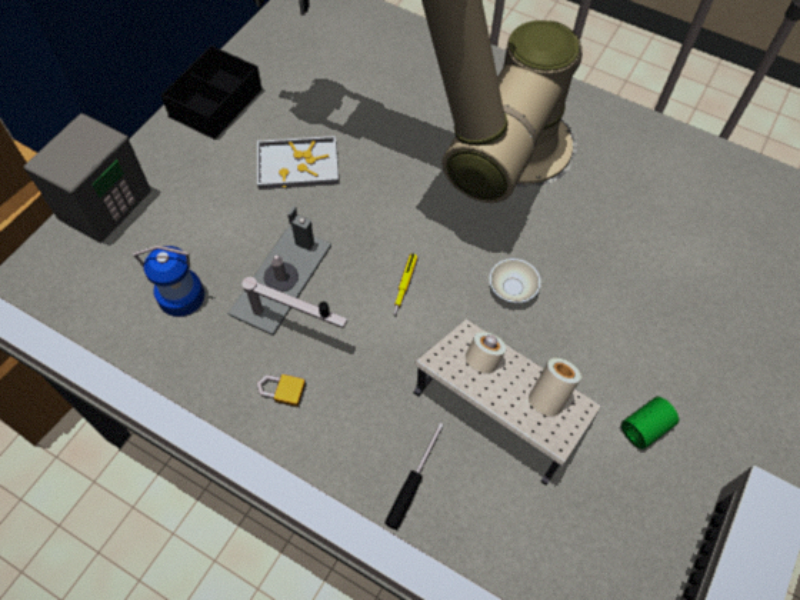

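View pics/b.png

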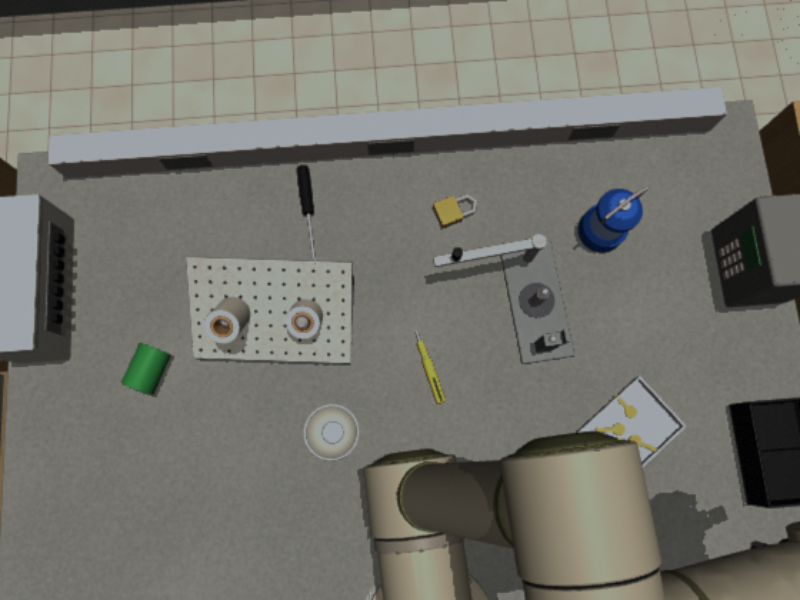

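The scene view shows the white peg board with two rolls. One at scene (553,388) is taller, with no peg end showing. One at (485,350) is shorter, with the peg end showing. A green look-alike lies at (650,422). The dispenser spindle is at (279,268), the knob at (324,309) and the hinge at (250,287). The tall roll is the one at (553,388), top view (225,322). I'll confirm that in a crop and measure the positions.

Run:
```python
from h import *
a=cv2.imread('pics/scene0.png'); b=cv2.imread('pics/top0.png')
c1=cv2.resize(a[220:340,285:425],(480,411),interpolation=cv2.INTER_CUBIC)   # x3.43
c2=cv2.resize(b[175:260,125:255],(480,314),interpolation=cv2.INTER_CUBIC)
A=np.zeros((600,800,3),np.uint8); 
d1=cv2.resize(a[220:330,285:425],(400,314),interpolation=cv2.INTER_CUBIC)
d2=cv2.resize(b[175:260,125:255],(400,262),interpolation=cv2.INTER_CUBIC)
d3=cv2.resize(a[140:240,155:255],(400,400),interpolation=cv2.INTER_CUBIC)
A[:314,:400]=d1; A[320:582,:400]=d2; A[:400,400:]=d3
cv2.imwrite('pics/c.png',A)
S,_=cloud('scene'); T,_=cloud('top')
for nm,P,p,pts in (('scene',S,a,[(553,388),(562,368),(485,350),(490,340),(279,262),(324,306),(250,285),(300,222),(344,322),(292,212)]),('top',T,b,[(225,322),(212,322),(303,320),(540,292),(457,254),(540,242),(435,262),(554,338)])):
    for u,v in pts:
        uu,vv=int(u*.7),int(v*.7); print(nm,(u,v),np.round(P[vv,uu],1))
# board plane from top cloud
def reg(P,x0,x1,y0,y1,z0,z1):
    return (P[...,0]>x0)&(P[...,0]<x1)&(P[...,1]>y0)&(P[...,1]<y1)&(P[...,2]>z0)&(P[...,2]<z1)
for n,P in(('scene',S),('top',T)):
    print(n,'table z',np.nanmedian(P[250:270,100:110,2]) if n=='scene' else np.nanmedian(P[250:300,60:100,2]))
```

```text
scene (553, 388) [566.  306.6 139.3]
scene (562, 368) [522.1 303.9 131.7]
scene (485, 350) [555.4 177.3 128.4]
scene (490, 340) [532.2 176.7 125.6]
scene (279, 262) [ 565.6 -244.3   77.9]
scene (324, 306) [630.7 -96.8 141.8]
scene (250, 285) [ 647.8 -243.3  113. ]
scene (300, 222) [ 481.2 -250.3  100.7]
scene (344, 322) [625.5 -61.5 110. ]
scene (292, 212) [ 480.9 -267.4  120.1]
top (225, 322) [543.3 309.7 128. ]
top (212, 322) [540.3 325.3 149.8]
top (303, 320) [534.7 176.  130.4]
top (540, 292) [ 563.7 -243.5   79.5]
top (457, 254) [628.5 -92.7 142.9]
top (540, 242) [ 646.6 -246.8  112.9]
top (435, 262) [625.4 -57.1 110.9]
top (554, 338) [ 477.1 -252.    94.8]
scene table z 1.0773364464146198
top table z 1.5679591675213942
```

View pics/c.png

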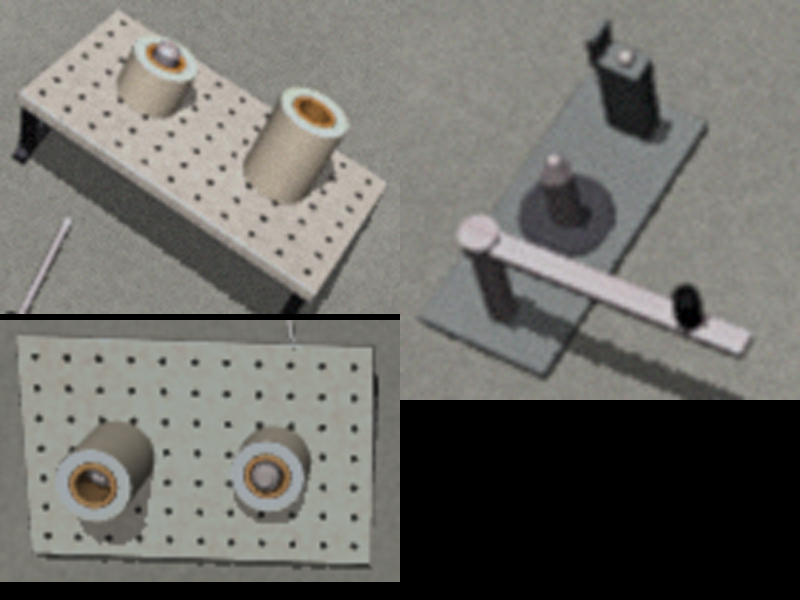

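The crop confirms it: the roll at crop (297,145) is longer and hides its peg, so it is the tall one. The one at (158,75) shows the peg end, so it is the short one. Next I'll fit the geometry.

```bash
cat > fit.py <<'E'
from h import *
from scipy.optimize import least_squares
S,a=cloud('scene'); T,b=cloud('top')
def box(P,x0,x1,y0,y1,z0,z1):
    Q=P.reshape(-1,3); return Q[(Q[:,0]>x0)&(Q[:,0]<x1)&(Q[:,1]>y0)&(Q[:,1]<y1)&(Q[:,2]>z0)&(Q[:,2]<z1)]
for n,P in(('scene',S),('top',T)):
    Q=box(P,430,700,90,420,15,240)
    # plane: prior normal
    def pl(p,Q): 
        nn=np.array([p[0],p[1],1]); return (Q@nn-p[2])/np.linalg.norm(nn)
    p=[-.577,0,75-.577*560]
    for k in range(6):
        r=pl(p,Q); m=abs(r)<(12,8,5,4,4,4)[k]; p=least_squares(pl,p,args=(Q[m],),loss='soft_l1').x
    nn=np.array([p[0],p[1],1]); nn/=np.linalg.norm(nn); m=abs(pl(p,Q))<4
    print(n,'board n',nn.round(3),'tilt',np.degrees(np.arccos(nn[2])).round(2),'yaw',np.degrees(np.arctan2(-nn[1],-nn[0])).round(2), m.sum())
    ux=np.array([nn[2],0,-nn[0]]); ux=ux-nn*(ux@nn); ux/=np.linalg.norm(ux); uy=np.cross(nn,ux)
    B=Q[m]; uv=np.stack([B@ux,B@uy],1).astype(np.float32); (c,wh,ang)=cv2.minAreaRect(uv)
    h0=(B@nn).mean(); print(' board centre',(c[0]*ux+c[1]*uy+h0*nn).round(1),'size',np.round(wh,1),'ang',round(ang,2))
    for nm,yc,L in(('tall',310,80),('short',180,45)):
        R=Q[(pl(p,Q)>8)&(abs(Q[:,1]-yc)<55)]; H=R@nn-h0
        print(' ',nm,'top height',np.percentile(H,[50,90,95,99]).round(1))
        side=R[(H>8)&(H<L-6)]
        def cy(q,X,r): return np.hypot(X@ux-q[0],X@uy-q[1])-r
        q=np.array([550*ux[0]+75*ux[2],yc]); q=np.array([R.mean(0)@ux,R.mean(0)@uy])
        q=least_squares(cy,q,args=(side,30),loss='soft_l1').x
        C=q[0]*ux+q[1]*uy+h0*nn; print('  axis foot',C.round(1),'top',(C+L*nn).round(1),'res',abs(cy(q,side,30)).mean().round(2))
        def cy4(w,X):
            d=nn+w[2]*ux+w[3]*uy; d/=np.linalg.norm(d); return np.linalg.norm(np.cross(X-(w[0]*ux+w[1]*uy+h0*nn),d),axis=1)-30
        w=least_squares(cy4,[*q,0,0],args=(side,),loss='soft_l1').x; print('  free axis',w.round(3),'vs',q.round(1))
    # spindle
    Q=box(P,520,610,-290,-200,20,95); 
    sp=Q[(Q[:,2]<64)&(np.hypot(Q[:,0]-565,Q[:,1]+245)<25)]
    f=lambda q:np.hypot(sp[:,0]-q[0],sp[:,1]-q[1])-11
    print(' spindle',least_squares(f,[565,-245],loss='soft_l1').x.round(1),len(sp),'tip',Q[Q[:,2]>74].mean(0).round(1))
    seat=box(P,520,610,-290,-200,10,19); 
    print(' base z',np.median(box(P,430,690,-330,-180,5,16)[:,2]))
    bs=box(P,420,700,-350,-150,6,15); (c,wh,an)=cv2.minAreaRect(bs[:,:2].astype(np.float32)); print(' base rect',np.round(c,1),np.round(wh,1),an)
    bar=box(P,590,670,-265,-40,104,118); ln=cv2.fitLine(bar[:,:2].astype(np.float32),cv2.DIST_HUBER,0,.01,.01).ravel(); print(' bar dir',ln.round(3),bar.mean(0).round(1),'y',np.percentile(bar[:,1],[.5,99.5]).round(1))
    kn=box(P,590,670,-130,-70,118,150); print(' knob',kn.mean(0).round(1), kn[kn[:,2]>138].mean(0).round(1),'ztop',np.percentile(kn[:,2],98))
E
python3 fit.py
```

```text
scene board n [-0.496  0.057  0.867] tilt 29.93 yaw -6.56 4260
 board centre [566.4 239.4  77. ] size [290. 197.] ang 84.1
  tall top height [59.6 80.3 81.2 82.1]
  axis foot [569.3 304.5  74.4] top [529.7 309.  143.7] res 2.19
  free axis [ 5.30480e+02  3.16448e+02  1.50000e-02 -1.00000e-03] vs [531.1 316.4]
  short top height [41.4 50.3 56.6 59.6]
  axis foot [554.4 175.2  74.3] top [532.1 177.8 113.3] res 1.45
  free axis [ 5.17607e+02  1.87575e+02  2.20000e-02 -2.60000e-02] vs [518.1 187. ]
 spindle [ 561.7 -253.1] 74 tip [ 563.3 -250.8   79.1]
 base z 10.977038863585449
 base rect [ 560.1 -249.4] [198.4 278.8] 89.97465515136719
 bar dir [ 1.02000e-01 -9.95000e-01  6.38704e+02 -1.60587e+02] [ 638.6 -161.9  110.8] y [-258.2  -58. ]
 knob [632.1 -95.5 135.6] [630.4 -97.1 142.8] ztop 146.7398502529233
top board n [-0.497  0.055  0.866] tilt 29.99 yaw -6.29 6319
 board centre [566.8 242.5  75.8] size [289.9 191.6] ang 84.34
  tall top height [76.  81.3 82.1 83.5]
  axis foot [571.5 307.   74.4] top [531.8 311.4 143.7] res 5.22
  free axis [ 5.32146e+02  3.19110e+02  1.70000e-02 -1.40000e-02] vs [532.8 318.5]
  short top height [44.2 54.2 58.1 60.8]
  axis foot [556.7 178.1  74.1] top [534.3 180.6 113.1] res 1.9
  free axis [ 5.19823e+02  1.89504e+02 -3.00000e-03 -0.00000e+00] vs [519.8 189.5]
 spindle [ 563.7 -250.7] 39 tip [ 562.6 -249.1   79.3]
 base z 10.132761810016973
 base rect [ 560.9 -254.1] [185.5 282.1] 88.76240539550781
 bar dir [ 1.19000e-01 -9.93000e-01  6.37597e+02 -1.61521e+02] [ 637.9 -163.1  110.4] y [-255.1  -57.1]
 knob [628.9 -94.6 137.7] [630.3 -95.5 142.1] ztop 146.06673613408404
```

apply_moves(targets=[[85, [40, 25, 10], [0, 0, 8]], [85, [80, 50, 20], [0, 0, 16]], [85, [120, 75, 30], [0, 0, 24]], [85, [160, 100, 40], [0, 0, 32]], [85, [200, 125, 50], [0, 0, 40]], [85, [240, 150, 60], [0, 0, 48]], [85, [280, 175, 60], [0, 0, 56]], [85, [320, 200, 60], [0, 0, 64]], [85, [360, 225, 60], [0, 0, 72]], [85, [400, 245, 60], [0, 0, 80]], [85, [420, 255, 60], [0, 0, 88]], [85, [420, 255, 60], [0, 0, 96]], [85, [420, 255, 60], [0, 0, 104]], [85, [420, 255, 60], [0, 0, 112]], [85, [420, 255, 60], [0, 0, 120]], [85, [420, 255, 60], [0, 0, 128]], [85, [420, 255, 60], [0, 0, 136]], [85, [420, 255, 60], [0, 0, 144]], [85, [420, 255, 60], [0, 0, 152]], [85, [420, 255, 60], [0, 0, 158]]])

```text
time_s: 2.1
eef_pos: [563.4, -250.0, 290.8]
ee_rot: [-0.0, 0.051, 0.999, 0.0]
force: [0.6, 0.3, -0.5]
grip_width: 0.992
grip_force: 0.0
```

```bash
cat >> h.py <<'E'
def wcloud():
    i=camera_info('wrist'); s=ctrl.sense(); p,d=capture('wrist'); d=d.astype(float); f=210/np.tan(np.radians(i['vfov']/2))
    v,u=np.mgrid[:420,:560]; x=u-i['cx']; y=v-i['cy']; r=np.hypot(x,y)+1e-9; th=r/f; t=np.where(th<1.4,np.tan(th),np.nan)
    P=np.stack([d*t*x/r,d*t*y/r,d,np.ones_like(d)],-1)@np.array(i['extrinsics']).T; P[d<=0]=np.nan
    return P[...,:3],p,i,s
def box(P,x0,x1,y0,y1,z0,z1):
    Q=P.reshape(-1,3); return Q[(Q[:,0]>x0)&(Q[:,0]<x1)&(Q[:,1]>y0)&(Q[:,1]<y1)&(Q[:,2]>z0)&(Q[:,2]<z1)]
def proj(i,X):
    f=210/np.tan(np.radians(i['vfov']/2)); c=np.linalg.inv(np.array(i['extrinsics']))@np.r_[X,1]; r=np.hypot(c[0],c[1]); th=np.arctan2(r,c[2]); return i['cx']+f*th*c[0]/r, i['cy']+f*th*c[1]/r
E
python3 - <<'E'
from h import *
P,p,i,s=wcloud(); np.savez('w1.npz',P=P,p=p)
print(np.round(i['extrinsics'],3).tolist(),i['vfov'],s['eef_pos'])
Q=box(P,520,610,-295,-205,3,100)
print('tip',Q[Q[:,2]>76].mean(0).round(1),len(Q[Q[:,2]>76]),'ztop',np.percentile(Q[:,2],99))
for z in (30,40,50,60): 
    B=Q[abs(Q[:,2]-z)<6]; print(z,B.mean(0).round(1) if len(B) else 0,len(B))
K=box(P,580,680,-140,-60,125,160); print('knob',K[K[:,2]>138].mean(0).round(1),len(K))
print(proj(i,[563,-250,82]),proj(i,[563,-250,10]))
cv2.imwrite('pics/w1.png',cv2.resize(p,(800,600)))
E
```

```text
[[0.101, 0.945, 0.312, 483.544], [0.995, -0.096, -0.031, -242.164], [0.001, 0.313, -0.95, 434.441], [0.0, 0.0, 0.0, 1.0]] 65.70646984690485 [ 563.38554502 -249.99078552  290.80720187]
tip [ 561.8 -253.1   80.4] 124 ztop 82.13593943454033
30 [ 553.5 -251.4   30.5] 25
40 [ 554.  -250.8   39.7] 26
50 [ 553.7 -250.9   50.7] 29
60 [ 553.2 -250.7   59.5] 27
knob [628.9 -98.7 142.3] 302
(np.float64(282.90804613721247), np.float64(180.9771955119021)) (np.float64(282.8775264775325), np.float64(168.99667547897516))
```

View pics/w1.png

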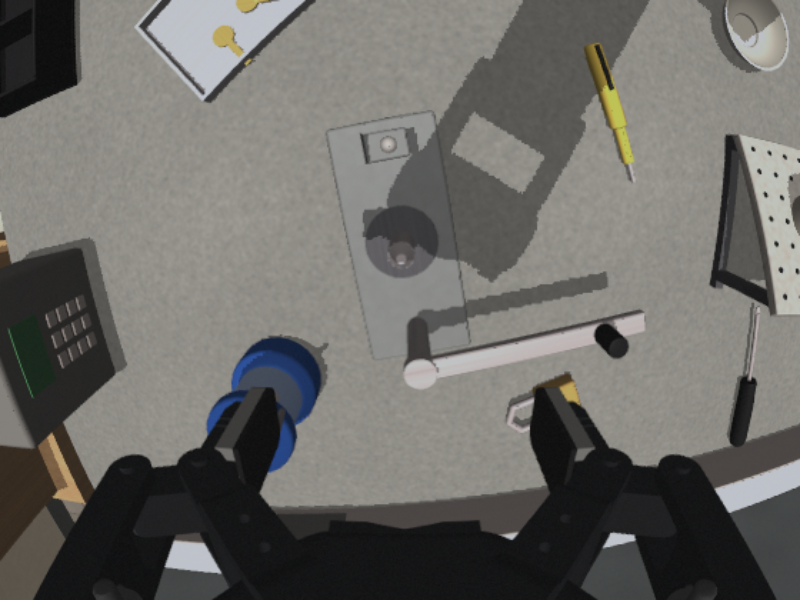

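The wrist view shows the spindle tip at (401,258), the hinge at (420,373), the knob at (611,339) and the catch post at (388,145). Everything is clear around them. I'll refine the spindle axis with a fit.

Run:
```python
from h import *
from scipy.optimize import least_squares
z=np.load('w1.npz'); P=z['P']
S,_=cloud('scene'); T,_=cloud('top')
for n,P in (('wrist',P),('scene',S),('top',T)):
    Q=box(P,540,590,-280,-225,22,90)
    def f(q):
        r=np.hypot(Q[:,0]-q[0],Q[:,1]-q[1]); zz=Q[:,2]-q[2]
        R=np.where(zz<67,11,11-(zz-67)*7/15); return np.minimum(abs(r-R),abs(zz-82)+ (r>5)*10)
    q=least_squares(f,[563,-251,0],loss='soft_l1').x
    print(n,'spindle fit',q.round(1),abs(f(q)).mean().round(2))
    tz=np.nanmedian(box(P,480,640,-180,-130,-10,8)[:,2])
    m=(P[...,2]-tz>5)&(P[...,2]-tz<15)&(abs(P[...,0]-560)<150)&(abs(P[...,1]+250)<90)
    m=cv2.morphologyEx(m.astype(np.uint8),cv2.MORPH_OPEN,np.ones((5,5)))
    k,l,st,c=cv2.connectedComponentsWithStats(m); j=1+np.argmax(st[1:,4]); B=P[l==j][:,:2].astype(np.float32)
    r=cv2.minAreaRect(B); print('  tz',tz.round(1),'base',np.round(r[0],1),np.round(r[1],1),round(r[2],2))
    hb=box(P,630,665,-265,-235,104,120); print('  hinge top mean',hb.mean(0).round(1))
    K=box(P,580,680,-140,-60,137,160); print('  knobtop',K.mean(0).round(1))
    C=box(P,450,500,-290,-230,85,98); print('  catch top',C.mean(0).round(1))
```

```text
wrist spindle fit [ 562.7 -253.2    0.9] 0.29
  tz 1.0 base [ 562.  -252.5] [229.2 100.7] 4.68
  hinge top mean [ 644.9 -246.8  113.1]
  knobtop [628.7 -98.8 142.2]
  catch top [ 474.6 -254.7   91.6]
scene spindle fit [ 5.616e+02 -2.531e+02  4.000e-01] 1.28
  tz 1.3 base [ 524.2 -245.2] [125.7  53.1] 38.42
  hinge top mean [ 647.9 -245.8  113.8]
  knobtop [630.6 -96.8 142.5]
  catch top [ 475.8 -254.8   91.5]
top spindle fit [ 563.7 -250.5    0. ] 0.91
  tz 0.1 base [ 558.7 -250.9] [217.1 100.4] 4.32
  hinge top mean [ 647.2 -245.2  112.7]
  knobtop [630.4 -95.6 141.8]
  catch top [ 474.9 -252.7   90.6]
```

apply_moves(targets=[[85, [-7, 47, 0], [0, 0, 0]], [85, [-15, 94, 0], [0, 0, 0]], [85, [-22, 141, 0], [0, 0, 0]], [85, [-29, 188, 0], [-0.5, -5, 0]], [85, [-37, 235, 0], [-1, -10, 0]], [85, [-44, 282, 0], [-1.6, -15, 0]], [85, [-51, 329, 0], [-2.1, -20, 0]], [85, [-58, 376, 0], [-2.7, -25, 0]], [85, [-66, 423, -10], [-3.2, -29.8, 0]], [85, [-73, 470, -20], [-3.2, -29.8, 0]], [85, [-80, 517, -35], [-3.2, -29.8, 0]], [85, [-87, 566, -52], [-3.2, -29.8, 0]], [85, [-87, 566, -52], [-3.2, -29.8, 0]], [85, [-87, 566, -52], [-3.2, -29.8, 0]]])

```text
time_s: 3.55
eef_pos: [475.9, 316.7, 238.5]
ee_rot: [0.258, 0.051, 0.965, -0.014]
force: [0.1, 0.2, 0.3]
grip_width: 0.994
grip_force: 0.0
```

```bash
cat > roll.py <<'E'
from h import *
from scipy.optimize import least_squares
P,p,i,s=wcloud(); np.savez('w2.npz',P=P,p=p); cv2.imwrite('pics/w2.png',cv2.resize(p,(800,600)))
print(s['eef_pos'].round(1),s['ee_rot'].round(3),s['joints'].round(2))
from scipy.spatial.transform import Rotation as R
q=s['ee_rot']; Rm=R.from_quat(np.r_[q[1:],q[0]]).as_matrix(); print(Rm.round(3).tolist())
n=np.array([-.497,.0555,.866]); n/=np.linalg.norm(n)
Q=box(P,440,700,100,410,20,240); h=Q@n
# board plane
H0=74.4*n[2]+570.4*n[0]+305.8*n[1]; m=abs(h-H0)<6; B=Q[m]; c,_,V=np.linalg.svd(B-B.mean(0),full_matrices=False)
nn=V[2]*np.sign(V[2][2]); h0=B.mean(0)@nn; print('board n',nn.round(3),'shift',round((B.mean(0)-[570.4,305.8,74.4])@nn,2))
n=nn; ux=np.array([n[2],0,-n[0]]); ux/=np.linalg.norm(ux); uy=np.cross(n,ux)
h=Q@n-h0
for nm,yc,L in(('tall',308,80),('short',178,45)):
    R_=Q[(h>6)&(h<L+6)&(abs(Q[:,1]-yc)<45)&(Q[:,0]<640)]; H=R_@n-h0
    rim=R_[abs(H-L)<4]; rr=np.stack([rim@ux,rim@uy],1); sd=R_[(H>8)&(H<L-8)]
    f=lambda q:np.hypot(sd@ux-q[0],sd@uy-q[1])-30
    q0=rr.mean(0); q=least_squares(f,q0,loss='soft_l1').x
    ce,rad=cv2.minEnclosingCircle(rr.astype(np.float32))
    for k,c in(('side',q),('rim',ce)):
        F=c[0]*ux+c[1]*uy+h0*n; print(nm,k,'foot',F.round(1),'top',(F+L*n).round(1))
    print(rad,len(sd),len(rim),np.median(H[abs(H-L)<4]))
E
python3 roll.py
```

```text
[475.9 316.7 238.5] [ 0.258  0.051  0.965 -0.014] [ 0.51  0.24  1.67 -0.4   0.84 -0.74]
[[-0.862, 0.106, 0.496], [0.092, 0.994, -0.053], [-0.498, -0.0, -0.867]]
board n [-0.497  0.056  0.866] shift 0.12
tall side foot [564.9 327.6  70. ] top [525.2 332.1 139.3]
tall rim foot [570.2 305.3  74.4] top [530.4 309.8 143.7]
29.582181930541992 1352 3036 79.91123009289514
short side foot [556.3 176.1  74.8] top [534.  178.6 113.8]
short rim foot [555.6 176.5  74.4] top [533.2 179.  113.4]
30.209999084472656 631 1971 44.775557216862694
```

View pics/w2.png

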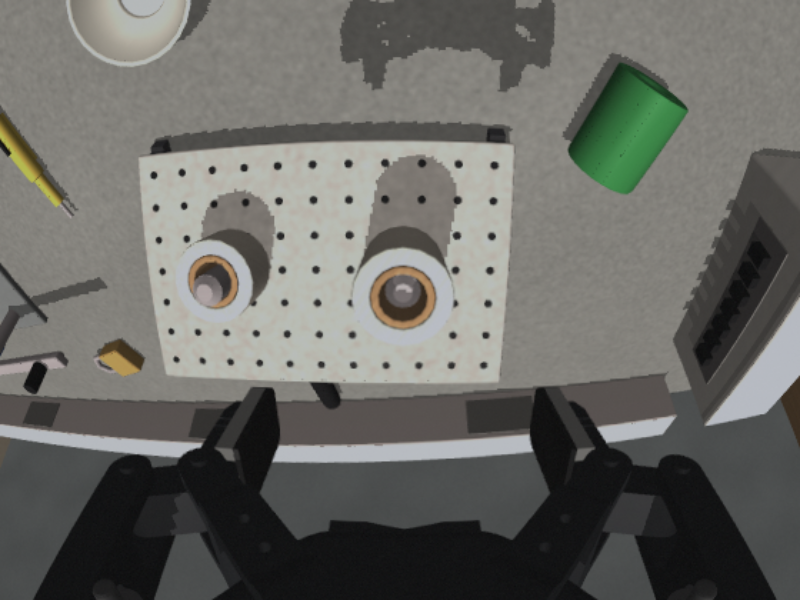

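The wrist view shows the tall roll's rim at (403,296), centred between the fingers, and the short roll at (214,282). The rim fit agrees with the outside cameras. I'll go down along the peg's axis and grip.

apply_moves(targets=[[85, [15, -2.5, -26], [0, 0, 0]], [85, [30, -4.2, -52], [0, 0, 0]], [85, [45, -5.9, -78.5], [0, 0, 0]], [85, [58, -7.3, -101.5], [0, 0, 0]], [85, [70, -8.6, -122.4], [0, 0, 0]], [85, [81.6, -9.8, -142.7], [0, 0, 0]], [85, [81.6, -9.8, -142.7], [0, 0, 0]], [85, [81.6, -9.8, -142.7], [0, 0, 0]]])

```text
time_s: 4.4
eef_pos: [558.5, 305.1, 97.6]
ee_rot: [0.259, 0.053, 0.964, -0.014]
force: [-0.2, -0.2, 0.0]
grip_width: 0.992
grip_force: 0.0
```

apply_moves(targets=[[50, [0, 0, 0], [0, 0, 0]], [50, [0, 0, 0], [0, 0, 0]], [50, [0, 0, 0], [0, 0, 0]], [50, [0, 0, 0], [0, 0, 0]], [50, [0, 0, 0], [0, 0, 0]], [50, [0, 0, 0], [0, 0, 0]], [50, [0, 0, 0], [0, 0, 0]], [50, [0, 0, 0], [0, 0, 0]]], squeeze=40)

```text
time_s: 5.2
eef_pos: [558.1, 306.3, 98.5]
ee_rot: [0.259, 0.052, 0.964, -0.014]
force: [-4.4, -2.0, 6.7]
grip_width: 0.705
grip_force: 41.8
```

apply_moves(targets=[[50, [-4, 0.4, 7], [0, 0, 0]], [50, [-10, 1.1, 17.3], [0, 0, 0]], [50, [-18, 2, 31], [0, 0, 0]], [50, [-26, 2.9, 45], [0, 0, 0]], [50, [-34, 3.8, 59], [0, 0, 0]], [50, [-42, 4.7, 73], [0, 0, 0]], [50, [-50, 5.6, 87], [0, 0, 0]], [50, [-58, 6.5, 101], [0, 0, 0]], [50, [-58, 6.5, 121], [0, 0, 0]], [50, [-58, 6.5, 141], [0, 0, 0]], [50, [-58, 6.5, 141], [0, 0, 0]]])

```text
time_s: 6.3
eef_pos: [500.4, 313.3, 240.9]
ee_rot: [0.26, 0.052, 0.964, -0.012]
force: [0.0, -0.2, -1.6]
grip_width: 0.704
grip_force: 44.8
```

apply_moves(targets=[[50, [4, -35, 0], [0.3, 2.5, 0]], [50, [9, -75, 0], [0.5, 5, 0]], [50, [13, -115, 0], [0.8, 7.5, 0]], [50, [18, -155, 0], [1.1, 10, 0]], [50, [22, -195, 0], [1.4, 13, 0]], [50, [26, -235, 0], [1.7, 16, 0]], [50, [31, -275, 0], [2, 19, 0]], [50, [35, -315, 0], [2.4, 22, 0]], [50, [40, -355, 0], [2.7, 25, 0]], [50, [44, -395, 0], [3, 28, 0]], [50, [49, -435, 0], [3.2, 29.8, 0]], [50, [53, -475, 0], [3.2, 29.8, 0]], [50, [58, -515, 0], [3.2, 29.8, 0]], [50, [62, -550, 0], [3.2, 29.8, 0]], [50, [63.5, -566, 0], [3.2, 29.8, 0]], [50, [63.5, -566, 0], [3.2, 29.8, 0]], [50, [63.5, -566, 0], [3.2, 29.8, 0]]])

```text
time_s: 8.0
eef_pos: [563.4, -252.3, 237.1]
ee_rot: [-0.0, 0.053, 0.999, 0.0]
force: [-0.6, 0.6, -1.3]
grip_width: 0.705
grip_force: 44.8
```

```bash
cat > held.py <<'E'
from h import *
from scipy.optimize import least_squares
P,p,i,s=wcloud(); np.savez('w3.npz',P=P,p=p); cv2.imwrite('pics/w3.png',cv2.resize(p,(800,600)))
grab('scene'); grab('top')
e=s['eef_pos']; print(e.round(1),s['ee_rot'].round(4))
for n,C in(('wrist',P),('scene',cloud('scene')[0]),('top',cloud('top')[0])):
    Q=box(C,e[0]-45,e[0]+45,e[1]-28,e[1]+28,e[2]-30,e[2]+62)
    rim=Q[abs(Q[:,2]-(e[2]+55))<4]
    sd=Q[(Q[:,2]<e[2]-0)|((Q[:,2]>e[2]+38)&(Q[:,2]<e[2]+50))] if n=='wrist' else Q[Q[:,2]<e[2]]
    def f(q,X):
        d=np.array([q[2],q[3],1]);d/=np.linalg.norm(d); return np.linalg.norm(np.cross(X-[q[0],q[1],e[2]],d),axis=1)-30
    for nm,X in(('side',Q[(Q[:,0]<e[0]-10)&(Q[:,2]<e[2]+50)]),):
        if len(X)>60:
            w=least_squares(lambda q:np.r_[f([q[0],q[1],q[2],0],X)],[e[0],e[1],0],loss='soft_l1'); r=w.fun; print(n,nm,len(X),'axis off TCP',(w.x[0]-e[0]).round(2),(w.x[1]-e[1]).round(2),'tilt x',w.x[2].round(3),'res',abs(f([*w.x,0],X)).mean().round(2),'zmin',X[:,2].min().round(1)-e[2])
    if len(rim)>60: print(n,'rim',len(rim),(rim.mean(0)-e).round(2),'x',np.percentile(rim[:,0]-e[0],[1,99]).round(1),'y',np.percentile(rim[:,1]-e[1],[1,99]).round(1))
E
python3 held.py
```

```text
[ 563.4 -252.3  237.1] [-5.000e-04  5.340e-02  9.986e-01  4.000e-04]
wrist side 6952 axis off TCP -1.34 -0.08 tilt x -0.003 res 0.2 zmin -25.272901997374817
wrist rim 9981 [-12.37   0.93  53.01] x [-31.  13.] y [-26.2  26.7]
scene rim 136 [14.38 -2.13 53.92] x [-5.7 26.9] y [-26.5  27. ]
```

View pics/w3.png

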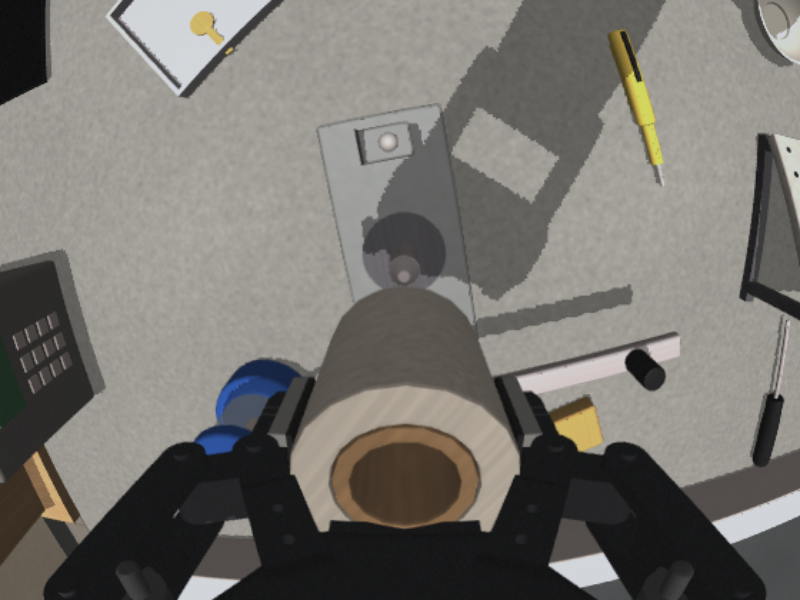

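The roll is held upright, with its rim centre at (405,475) and its axis about 1 mm from the spindle's. The spindle tip shows at (404,270). I'll lower it in stages and watch the force.

apply_moves(targets=[[50, [0.5, -0.5, -25], [0, 0, 0]], [50, [0.5, -0.5, -60], [0, 0, 0]], [50, [0.5, -0.5, -90], [0, 0, 0]], [50, [0.5, -0.5, -110], [0, 0, 0]], [50, [0.5, -0.5, -122], [0, 0, 0]], [50, [0.5, -0.5, -130], [0, 0, 0]], [50, [0.5, -0.5, -138], [0, 0, 0]], [50, [0.5, -0.5, -146], [0, 0, 0]], [50, [0.5, -0.5, -150], [0, 0, 0]], [50, [0.5, -0.5, -155], [0, 0, 0]], [50, [0.5, -0.5, -155], [0, 0, 0]]])

```text
time_s: 9.25
eef_pos: [563.9, -253.7, 82.1]
ee_rot: [-0.0, 0.054, 0.999, 0.0]
force: [-0.0, 0.2, -1.4]
grip_width: 0.702
grip_force: 44.8
```

apply_moves(targets=[[50, [0, 0.5, -8], [0, 0, 0]], [50, [0, 0.5, -16], [0, 0, 0]], [50, [0, 0.5, -24], [0, 0, 0]], [50, [0, 0.5, -32], [0, 0, 0]], [50, [0, 0.5, -38], [0, 0, 0]], [50, [0, 0.5, -41], [0, 0, 0]], [50, [0, 0.5, -43], [0, 0, 0]], [50, [0, 0.5, -43], [0, 0, 0]]])

```text
time_s: 10.05
eef_pos: [564.2, -253.5, 39.9]
ee_rot: [0.0, 0.054, 0.999, -0.0]
force: [-0.6, -0.2, -1.8]
grip_width: 0.706
grip_force: 44.7
```

apply_moves(targets=[[50, [0, 0, -1], [0, 0, 0]], [50, [0, 0, -2], [0, 0, 0]], [50, [0, 0, -3], [0, 0, 0]], [50, [0, 0, -3], [0, 0, 0]]])

```text
time_s: 10.45
eef_pos: [564.6, -253.7, 39.7]
ee_rot: [0.001, 0.053, 0.999, -0.001]
force: [-9.1, 4.1, 21.1]
grip_width: 0.699
grip_force: 46.2
```

apply_moves(targets=[[50, [0, 0, 2], [0, 0, 0]], [50, [0, 0, 2], [0, 0, 0]], [64, [0, 0, 2], [0, 0, 0]], [68, [0, 0, 2], [0, 0, 0]], [72, [0, 0, 2], [0, 0, 0]], [78, [0, 0, 2], [0, 0, 0]], [85, [0, 0, 2], [0, 0, 0]], [85, [0, 0, 2], [0, 0, 0]], [85, [0, 0, 2], [0, 0, 0]]])

```text
time_s: 11.35
eef_pos: [564.1, -253.3, 38.6]
ee_rot: [-0.0, 0.054, 0.999, 0.0]
force: [0.6, -0.3, 0.1]
grip_width: 0.997
grip_force: 0.0
```

```bash
cat > seat.py <<'E'
from h import *
from scipy.optimize import least_squares
P,p,i,s=wcloud(); cv2.imwrite('pics/w4.png',cv2.resize(p,(800,600)))
grab('scene'); grab('top'); print(s['time_s'],s['eef_pos'].round(1),s['force'].round(1),s['grip_width'])
for n,C in(('wrist',P),('scene',cloud('scene')[0]),('top',cloud('top')[0])):
    Q=box(C,515,610,-300,-205,60,110); t=Q[(Q[:,2]>86)&(Q[:,2]<102)&(np.hypot(Q[:,0]-562.5,Q[:,1]+252.9)<32)&(np.hypot(Q[:,0]-562.5,Q[:,1]+252.9)>16)]
    tz=np.nanmedian(box(C,480,640,-180,-130,-10,8)[:,2])
    if len(t)>30:
        A=np.c_[t[:,:2]-[562.5,-252.9],np.ones(len(t))]; k=np.linalg.lstsq(A,t[:,2],rcond=None)[0]
        print(n,len(t),'table',tz.round(1),'rim z med',np.median(t[:,2]).round(1),'slope',k.round(3),'centre',((t[:,:2].max(0)+t[:,:2].min(0))/2).round(1))
E
python3 seat.py
```

```text
11.35 [ 564.1 -253.3   38.6] [ 0.6 -0.3  0.1] 0.997298518141693
wrist 9941 table 1.0 rim z med 92.7 slope [ 3.9000e-02 -4.0000e-03  9.2871e+01] centre [ 557.  -253.7]
scene 128 table 1.0 rim z med 92.6 slope [-1.9000e-02 -2.6000e-02  9.2823e+01] centre [ 570.6 -254.8]
```

View pics/w4.png

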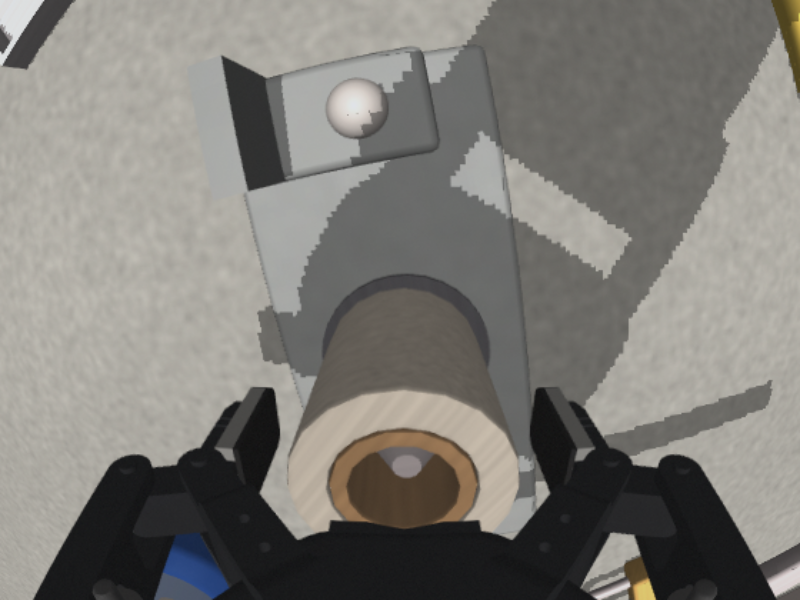

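The roll is seated: rim z is about 92 mm above the ledge. The rim centre is at (405,480), the spindle tip shows inside the bore, and both fingers are clear. I'll rise, then go over the knob with the closing line across the bar.

apply_moves(targets=[[85, [0, 0, 15], [0, 0, 0]], [85, [0, 0, 45], [0, 0, 0]], [85, [0, 0, 90], [0, 0, 0]], [85, [0, 0, 135], [0, 0, 0]], [85, [0, 0, 175], [0, 0, -5]], [70, [10, 20, 175], [0, 0, -13]], [60, [20, 40, 175], [0, 0, -21]], [50, [28, 60, 175], [0, 0, -29]], [50, [35, 80, 175], [0, 0, -37]], [50, [42, 100, 175], [0, 0, -45]], [50, [49, 120, 175], [0, 0, -53]], [50, [56, 135, 175], [0, 0, -61]], [50, [62, 148, 175], [0, 0, -69]], [50, [64.6, 154.5, 165], [0, 0, -76.8]], [50, [64.6, 154.5, 150], [0, 0, -76.8]], [50, [64.6, 154.5, 150], [0, 0, -76.8]], [50, [64.6, 154.5, 150], [0, 0, -76.8]]])

```text
time_s: 13.2
eef_pos: [628.7, -99.0, 189.7]
ee_rot: [0.0, 0.662, 0.749, 0.0]
force: [-0.8, 1.0, -0.1]
grip_width: 0.589
grip_force: 0.0
```

```bash
sed -i 's/w4.png/w5.png/' seat.py; python3 seat.py
python3 - <<'E'
from h import *
s=ctrl.sense(); print(s['joints'].round(2),s['ee_rot'].round(3))
for n in('scene','top'):
    C,_=cloud(n); K=box(C,580,680,-140,-60,137,152); print(n,'knobtop',K.mean(0).round(1) if len(K) else None)
E
```

```text
13.2 [628.7 -99.  189.7] [-0.8  1.  -0.1] 0.5885503859510247
wrist 80 table 0.9 rim z med 92.1 slope [ 2.3000e-02 -7.9000e-02  9.1334e+01] centre [ 568.1 -256. ]
scene 255 table 1.2 rim z med 92.5 slope [-1.100e-02 -3.000e-03  9.244e+01] centre [ 562.  -253.9]
top 303 table 0.1 rim z med 91.5 slope [ 1.700e-02 -2.000e-03  9.146e+01] centre [ 563.6 -251.2]
[-0.34  0.59  1.19  0.    1.36 -0.46] [0.001 0.662 0.749 0.   ]
scene knobtop [630.5 -97.  142. ]
top knobtop None
```

View pics/w5.png

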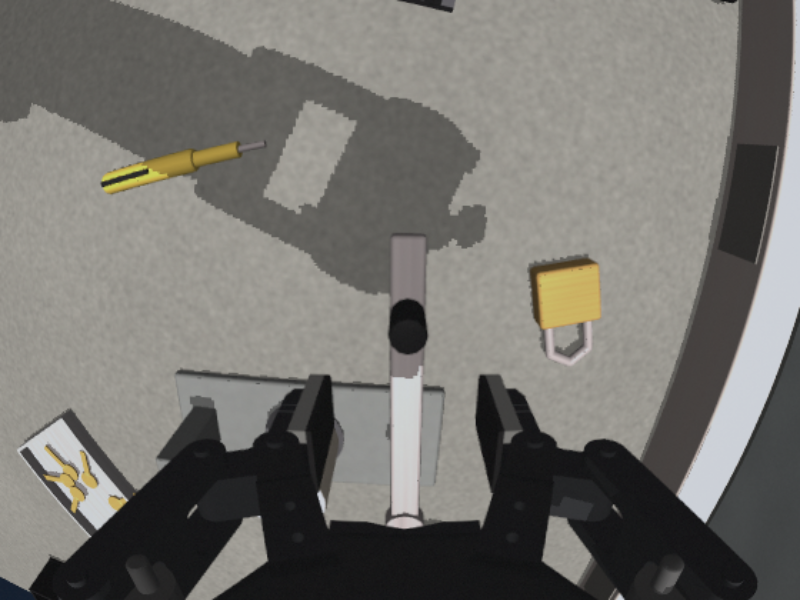

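The knob at (408,330) lies midway between the fingers and the bar runs straight up the picture. The roll is still seated. I'll go down around the knob and narrow the fingers to 26 mm, a loose hold.

apply_moves(targets=[[50, [0, 0, -25], [0, 0, 0]], [50, [0, 0, -50], [0, 0, 0]], [40, [0, 0, -66], [0, 0, 0]], [26, [0, 0, -73], [0, 0, 0]], [26, [0, 0, -73], [0, 0, 0]], [26, [0, 0, -73], [0, 0, 0]], [26, [0, 0, -73], [0, 0, 0]]], squeeze=20)

```text
time_s: 14.05
eef_pos: [629.1, -99.0, 116.8]
ee_rot: [0.001, 0.662, 0.749, 0.0]
force: [0.6, -0.8, 0.1]
grip_width: 0.304
grip_force: 0.0
```

Run:
```python
import numpy as np
h=np.array([647.1,-245.9]); k=np.array([628.7,-98.9]); r=150; a0=np.degrees(np.arctan2(*(k-h)[::-1])); print(a0)
for d in list(range(8,88,8))+[82,84.5,87.6]:
    a=np.radians(a0+d); print(d,(h+r*np.array([np.cos(a),np.sin(a)])-k).round(1))
```

```text
97.1346104177192
8 [-20.8  -2.2]
16 [-40.5  -9.1]
24 [-59.2 -18.6]
32 [-76.3 -30.7]
40 [-91.5 -45. ]
48 [-104.7  -61.3]
56 [-115.4  -79.2]
64 [-123.5  -98.5]
72 [-128.9 -118.7]
80 [-131.4 -139.5]
82 [-131.6 -144.7]
84.5 [-131.5 -151.3]
87.6 [-131.1 -159.4]
```

apply_moves(targets=[[26, [-10, -0.6, 0], [0, 0, 4]], [26, [-20.8, -2.2, 0], [0, 0, 8]], [26, [-40.5, -9.1, 0], [0, 0, 16]], [26, [-59.2, -18.6, 0], [0, 0, 24]], [26, [-76.3, -30.7, 0], [0, 0, 32]], [26, [-91.5, -45, 0], [0, 0, 40]], [26, [-104.7, -61.3, 0], [0, 0, 48]], [26, [-115.4, -79.2, 0], [0, 0, 56]], [26, [-123.5, -98.5, 0], [0, 0, 64]], [26, [-128.9, -118.7, 0], [0, 0, 72]], [26, [-130.5, -129, 0], [0, 0, 76]], [26, [-130.5, -129, 0], [0, 0, 76]]])

```text
time_s: 15.25
eef_pos: [498.2, -229.1, 116.4]
ee_rot: [0.001, 0.061, 0.998, -0.001]
force: [0.3, 0.6, 0.4]
grip_width: 0.303
grip_force: 0.0
```

apply_moves(targets=[[26, [-0.5, -8, 0], [0, 0, 3]], [26, [-0.8, -16, 0], [0, 0, 6]], [26, [-0.8, -22, 0], [0, 0, 9]], [26, [-0.6, -26, 0], [0, 0, 11]], [26, [-0.5, -28, 0], [0, 0, 11.6]], [26, [-0.5, -30, 0], [0, 0, 11.6]], [26, [-0.5, -30, 0], [0, 0, 11.6]]])

```text
time_s: 15.95
eef_pos: [497.8, -257.9, 115.8]
ee_rot: [0.0, -0.04, 0.999, -0.0]
force: [-1.3, -0.6, 1.4]
grip_width: 0.305
grip_force: 0.0
```

apply_moves(targets=[[26, [0, -1, 0], [0, 0, 0]], [26, [0, -2, 0], [0, 0, 0]], [26, [0, -3, 0], [0, 0, 0]], [26, [0, -4, 0], [0, 0, 0]], [26, [0, -5, 0], [0, 0, 0]], [26, [0, -5, 0], [0, 0, 0]]])

```text
time_s: 16.55
eef_pos: [497.6, -261.7, 115.5]
ee_rot: [-0.0, -0.041, 0.999, 0.001]
force: [0.7, 7.2, 1.5]
grip_width: 0.304
grip_force: 3.3
```

```bash
cat > bar.py <<'E'
from h import *
for n in('scene','top'):
    grab(n); C,_=cloud(n); b=box(C,500,650,-300,-200,104,116); b=b[(b[:,0]<540)|(b[:,0]>595)] if 0 else b
    l=cv2.fitLine(b[:,:2].astype(np.float32),cv2.DIST_HUBER,0,.01,.01).ravel(); print(n,len(b),'bar yaw',np.degrees(np.arctan2(l[1]*np.sign(l[0]),l[0]*np.sign(l[0]))).round(2),l.round(2))
    K=box(C,460,540,-300,-200,135,150); print('knob',K.mean(0).round(1) if len(K) else None)
    t=box(C,525,600,-290,-215,86,98); print('rim z',np.median(t[:,2]).round(1),len(t))
s=ctrl.sense(); print(s['time_s'],s['force'].round(2),s['eef_pos'].round(1))
E
python3 bar.py
```

```text
scene 357 bar yaw 4.69 [ 1.0000e+00  8.0000e-02  5.7422e+02 -2.5017e+02]
knob [ 501.9 -259.9  142. ]
rim z 92.3 190
top 269 bar yaw 2.69 [ 1.0000e+00  5.0000e-02  6.0539e+02 -2.4609e+02]
knob None
rim z 91.6 119
16.65 [0.41 7.93 2.25] [ 497.6 -261.8  115.5]
```

apply_moves(targets=[[26, [0, -1, 0], [0, 0, 0]], [26, [0, -2, 0], [0, 0, 0]], [26, [0, -2, 0], [0, 0, 0]]])

```text
time_s: 16.95
eef_pos: [497.6, -262.1, 115.3]
ee_rot: [-0.001, -0.041, 0.999, 0.003]
force: [0.0, 15.4, 4.6]
grip_width: 0.305
grip_force: 7.4
```

Force rises without motion, which means the hard stop. I'll centre the fingers on the knob, open and rise clear.

apply_moves(targets=[[26, [0, 2, 0], [0, 0, 0]], [26, [0, 5, 0], [0, 0, 0]], [40, [0, 6, 0], [0, 0, 0]], [50, [0, 6, 0], [0, 0, 0]], [50, [0, 6, 0], [0, 0, 0]], [50, [0, 6, 10], [0, 0, 0]], [50, [0, 6, 35], [0, 0, 0]], [50, [0, 6, 75], [0, 0, 0]], [50, [-20, 6, 120], [0, 0, 0]], [50, [-60, 6, 140], [0, 0, 0]], [50, [-100, 6, 140], [0, 0, 0]], [50, [-100, 6, 140], [0, 0, 0]], [50, [-100, 6, 140], [0, 0, 0]]])

```text
time_s: 18.25
eef_pos: [397.5, -259.1, 256.6]
ee_rot: [0.001, -0.04, 0.999, -0.001]
force: [-0.0, -0.2, -0.2]
grip_width: 0.586
grip_force: 0.0
```

```bash
python3 bar.py
python3 - <<'E'
from h import *
P,p,i,s=wcloud(); b=box(P,500,650,-300,-200,104,116); l=cv2.fitLine(b[:,:2].astype(np.float32),cv2.DIST_HUBER,0,.01,.01).ravel(); print('wrist bar yaw',np.degrees(np.arctan(l[1]/l[0])).round(2),len(b))
a=cv2.imread('pics/scene0.png'); cv2.imwrite('pics/f.png',np.hstack([cv2.resize(a[130:250,95:255],(400,300)),cv2.resize(p,(400,300))]))
E
```

```text
scene 360 bar yaw 4.49 [ 1.0000e+00  8.0000e-02  5.7716e+02 -2.4973e+02]
knob [ 498.6 -256.5  141.8]
rim z 92.7 185
top 430 bar yaw 3.69 [ 1.0000e+00  6.0000e-02  5.7870e+02 -2.4834e+02]
knob [ 498.1 -254.6  141.6]
rim z 91.5 232
18.35 [-0.09 -0.21  0.06] [ 398.3 -259.   255.8]
wrist bar yaw 5.25 886
```

View pics/f.png

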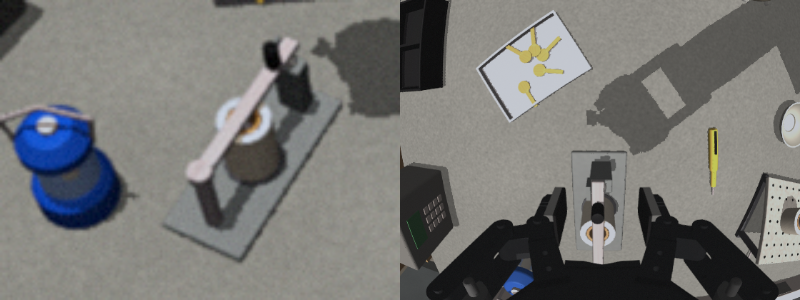

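The pictures show the bar lying over the seated roll with its end on the catch post, from (205,170) to (290,45) in the scene crop. Its yaw of about 4.5° matches the dispenser's 4.7°, so it is shut, and the gripper is clear.

```bash
python3 -c "
from rig import ctrl
print(ctrl.finish_job())"
```

```text
the job is handed in; nothing more can be done
None
```

The tall roll is down on the spindle, the keeper bar is shut against its stop and the gripper is clear; I handed the job in at about 18.4 s, and it returned no verdict.

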